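# Lay the cereal carton down in its tray

### The job

Push high on the cereal carton that stands before the open end of the low wooden tray, so that it topples over into the tray and lies flat on its broad face between the side rails; then push its foot end along until the carton is fully home against the tray's end stop. Do it all by pushing: do not lift or carry the carton, and leave the other things where they stand.

Things in the scene. Friction and masses are not known exactly. Their poses are not given: they have to be found in the camera images.
- carton: Closed rigid cereal carton, loose, 0.25 to 0.5 kg: 70 mm thick (x axis), 198 wide (y), 288 tall (z); origin at the centre of its underside. It starts upright on the worktop (z = 0), 6 to 16 mm before the tray's mouth, +x towards the tray's stop. Pushed high on its far broad face it tips about its lower edge, past balance once its top has moved about 75 mm.
- carton_center (a point): Middle of the carton, 144 mm above its underside on its z axis; about 40 mm above the worktop when the carton lies in the tray. After toppling the foot still sticks out of the mouth; when home this point is 144 mm from the stop.
- tray: Low light-wood tray, fixed, 332 mm long (x axis) by 254 wide (y); origin at the centre of its underside. Floor 5 mm thick; rails 22 mm high and 7 thick along both long sides (240 mm clear between); a stop 34 mm high across the +x end. The -x end is the open mouth, without rim. Inner length 320 mm.
- tray_stop (a point): Middle of the inner face of the end stop, at floor level (x = +154 mm in the tray's frame). The carton is home when its top end touches this face.
- tray_mouth (a point): Middle of the open mouth's edge, at floor level (x = -166 mm in the tray's frame).
- jar: Bystander, to be left alone: honey-type glass jar with a yellow lid, 64 mm across, 87 mm tall, beside the tray, on the side away from the robot. Origin at the centre of its underside.
- spice_jar: Bystander, to be left alone: spice jar with a dark lid, 45 mm across, 105 mm tall, beside the tray, on the side away from the robot. Origin at the centre of its underside.
- glass: Bystander, to be left alone: clear drinking glass, 81 mm across, 91 mm tall, past the end stop of the tray. Origin at the centre of its underside.
- mug: Bystander, to be left alone: mug with a dark band, 92 mm across (127 mm with handle), 95 mm tall, at the left of the worktop. Origin at the centre of its underside.
- teaspoon: Bystander, to be left alone: steel teaspoon, 130 mm long, lying flat, in front of the microwave. Origin at the centre of its underside.

How it is judged (in metres and radians):
On the way:
1. the carton has toppled and lies flat on the tray floor between the rails (angle between carton's own z axis and vertical above 1.5 rad and height (world z) of carton_center below 0.055 m and angle between the z axis of carton and the x axis of tray, either way round below 0.12 rad and y of carton_center in the frame of tray between -0.025 and 0.025 m), for 0.2 s.
At the end, for the whole second after the job is handed in: The carton lies flat (within 4 degrees) on the tray floor between the rails, lengthwise in the tray (within 7 degrees, at most 25 mm off its middle line), its top end within 5 mm of the end stop, and is at rest (all of step 1 and x of carton_center in the frame of tray_stop between -0.149 and -0.138 m and linear speed of carton below 0.01 m/s); the robot touches nothing.
It fails at once if the carton is lifted or carried (height (world z) of carton_center above 0.175 m or (angle between carton's own z axis and vertical above 1.3 rad and height (world z) of carton_center above 0.105 m)).
It fails at once if one of the other things is moved by more than 20 mm or tipped (distance of any of jar, spice_jar, glass, mug, teaspoon from where it was at the start of the episode above 0.02 m or angle between any of jar, spice_jar, glass, mug's own z axis and vertical above 0.5 rad).
It also fails if it takes over 38 s, if anything falls off the work surface, if the arm or the gripper's body presses on something with over 40 N, if the wrist force passes 120 N, or if a joint passes its speed limit or range.

### The arm

A 6-joint arm with a two-finger parallel gripper is mounted at the origin on a cart in front of the work surface, level with it; the furniture and walls round the work are solid. World frame = base frame: x ahead of the robot, y to its left, z up, the work surface at z = 0. Lengths are in mm, angles in rad, forces in N, time in s.
With the tool pointing down it reaches from about 250 to 800 mm from the base axis. Payload 8.5 kg.
Tool frame: the origin (TCP) lies on the centre line of the jaws, within the pads' length; the fingertips stand 14 mm ahead of it and the grasp point (between the pads) lies 5 mm behind it; z points along the fingers, y is the line along which they close (so a half turn about z gives the same grasp; the last joint's range is limited). The gripper opens to 85 mm and grips with 20 to 120 N. Pads are 22 mm wide; open, the fingers measure 114 mm over their backs; the gripper's body (76 mm by 85 mm) begins 54 mm behind the grasp point. The pads swing forward as they close: fully open they stand 13 mm farther back than shut.
Start: joints at [1.254, 0.238, -0.013, 1.319, 0, 1.571], TCP at [163.537, 498.835, 245.276] pointing down, gripper open.
Joint ranges: [-2.66, 2.66], [-1.03, 1.9], [-1.14, 1.46], [-1.82, 2.27], [-1.45, 1.34], [-3.14, 3.14]. Speed limits (rad/s): [2.22, 2.22, 2.79, 3.14, 3.14, 3.14].

### API

Orientations are given as a 3x3 rotation matrix whose columns are the frame's x, y, z axes.
In Python, from workcell import robot gives the robot as it stands.
- The arm moves only by the shell command python3 -m crank 'ROWS' [FORCE]. ROWS is JSON, a list of rows, each a list of 3 entries, a list of its own where there are three numbers: the shift along the tool's x, y, z in m, then the turn, a rotation vector about the tool's x, y, z in rad, then the opening, from 0 (shut) to 1 (fully open). A call has 1 to 8 rows; each row is the pose to reach, as a shift and turn from the pose commanded when the call began, along the tool's axes at that moment; what a row does not reach only later rows make up. A row lasts 1/12 s, in which the tool goes at most 41.7 mm and 7.16 degrees, less where a joint would pass 70% of its speed; a pose out of reach is approached as far as the arm can. A call with a gripper value outside its range is refused whole. The fingers move at their own pace and stop on an object; FORCE is the grip in N (left out, the last holds). Time passes only in rows, so rows that repeat a pose let the fingers close. It gives the time, the measured TCP pose, the force, the opening and the grip force at its end, in the units of the state.
- robot.read_state(): the state, without advancing time (a new reading comes with each control period).
- robot.read_camera(name): name is "scene" or "top" or "wrist"; returns the picture (384x512x3 uint8, blue, green, red); there is no depth.
- robot.camera_model(name): a dict with "mtx" (3x3 intrinsics, pixels), "origin" and "attitude" of the camera in the world; the wrist camera has in their place "hand_eye" (4x4, takes a point from camera to tool coordinates, whose origin is the TCP and whose axes are the flange's). Camera axes: x right, y down, z forward; pixel columns grow to the right and rows downward; lengths in mm; the calibration is good to about 2 mm. A picture is of the moment at which its call begins: read the wrist's pose just before it. camera_model takes no time and is no camera call.
- robot.job_done(): hands the job in; it is judged then, once.
The state is a dict: "t": time; "qpos": joint angles; "qvel": joint speeds; "joint_torque": joint torques, N m; "position": TCP position; "tool_rot": TCP orientation; "force": force on the tool from outside, world axes, zero at the start; "wrist_torque": the same for the moment, N m; "opening": finger opening in mm; "grip_force": force on a finger pad.
Only numpy, scipy, OpenCV 4.12 (cv2) and the standard library are available. Lean on these libraries where they do the work, as an engineer would, in place of code of your own. Each camera call takes 0.05 s, during which the arm holds its last target. There are 200 camera calls.

## Working session

There is one attempt and no reset: what is moved stays moved. The work goes in short steps, Python scripts to look and compute and a shell command to move; the robot and the scene stay as the last step left them, time stands still between calls to the robot, and variables do not carry over. Pictures are saved under pics/ and viewed, at most 10 in all, crops included, and the job is handed in when it is done.

```bash
ls; mkdir -p pics
python3 - <<'E'
from workcell import robot
import cv2,numpy as np
np.set_printoptions(precision=3,suppress=True)
s=robot.read_state();print(s['t'],s['position'],np.array(s['tool_rot']))
a=robot.read_camera("scene");b=robot.read_camera("top")
cv2.imwrite("pics/s0.png",a);cv2.imwrite("pics/t0.png",b)
for n in("scene","top"):
    m=robot.camera_model(n);print(n,m)
E
```

```text
pics
0.0 [163.409 498.491 244.675] [[-0.95   0.312 -0.   ]
 [ 0.312  0.95  -0.001]
 [ 0.    -0.001 -1.   ]]
scene {'mtx': array([[475.372,   0.   , 257.503],
       [  0.   , 475.372, 188.638],
       [  0.   ,   0.   ,   1.   ]]), 'origin': array([-197.003, -516.144, 1306.88 ]), 'attitude': array([[ 0.603, -0.618,  0.505],
       [-0.798, -0.461,  0.389],
       [-0.007, -0.637, -0.771]])}
top {'mtx': array([[367.405,   0.   , 252.308],
       [  0.   , 367.405, 189.254],
       [  0.   ,   0.   ,   1.   ]]), 'origin': array([ 426.726,   50.927, 1134.499]), 'attitude': array([[-0.007, -0.988,  0.155],
       [-1.   ,  0.007, -0.001],
       [-0.001, -0.155, -0.988]])}
```

View pics/t0.png

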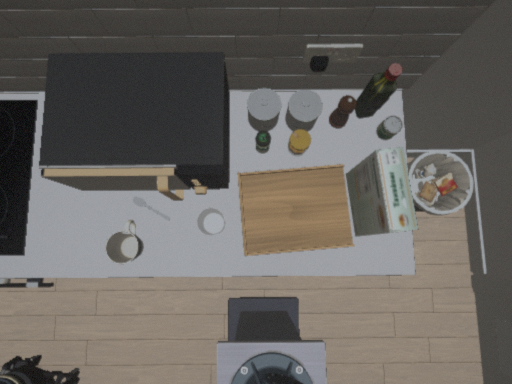

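View pics/s0.png

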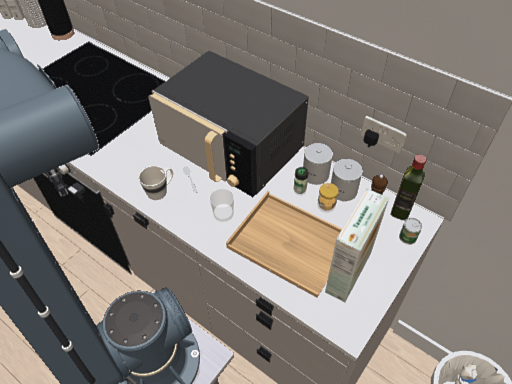

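The top view shows the tray at about (239–352, 165–255). The carton stands to its right, its top face at about (378–414, 148–232), so it must be pushed towards +y. The scene view agrees, with the space behind the carton free.

```bash
cat > h.py <<'E'
import cv2,numpy as np
from workcell import robot
np.set_printoptions(precision=2,suppress=True)
def ray(n,uv,z):
    m=robot.camera_model(n);d=np.array(m['attitude'])@np.linalg.inv(m['mtx'])@[uv[0],uv[1],1]
    o=np.array(m['origin']);return o+d*(z-o[2])/d[2]
E
python3 - <<'E'
from h import *
b=cv2.imread("pics/t0.png");hsv=cv2.cvtColor(b,cv2.COLOR_BGR2HSV)
print("hsv wood",hsv[210,290],"top",hsv[200,402],"face",hsv[200,368])
m=cv2.inRange(hsv,(8,70,60),(25,255,255))
m[:150]=0;m[262:]=0;m[:,:232]=0;m[:,358:]=0
m=cv2.morphologyEx(m,cv2.MORPH_OPEN,np.ones((3,3)))
c=max(cv2.findContours(m,0,2)[0],key=cv2.contourArea)
q=cv2.approxPolyDP(cv2.convexHull(c),6,True)[:,0];print("tray px",q.tolist())
for p in q:print(ray("top",p,22))
v=cv2.resize(b[135:260,335:425],None,fx=6,fy=4.8,interpolation=cv2.INTER_CUBIC)
a=cv2.imread("pics/s0.png");w=cv2.resize(a[180:305,315:405],None,fx=2.8,fy=4.8,interpolation=cv2.INTER_CUBIC)
cv2.imwrite("pics/crop.png",np.hstack([v,w]))
E
```

```text
hsv wood [ 17  88 145] top [ 85  17 170] face [24 42 84]
tray px [[341, 165], [351, 245], [245, 254], [238, 174]]
[ 675.83 -224.92   22.  ]
[ 430.74 -243.97   22.  ]
[406.39  73.42  22.  ]
[649.67  94.09  22.  ]
```

View pics/crop.png

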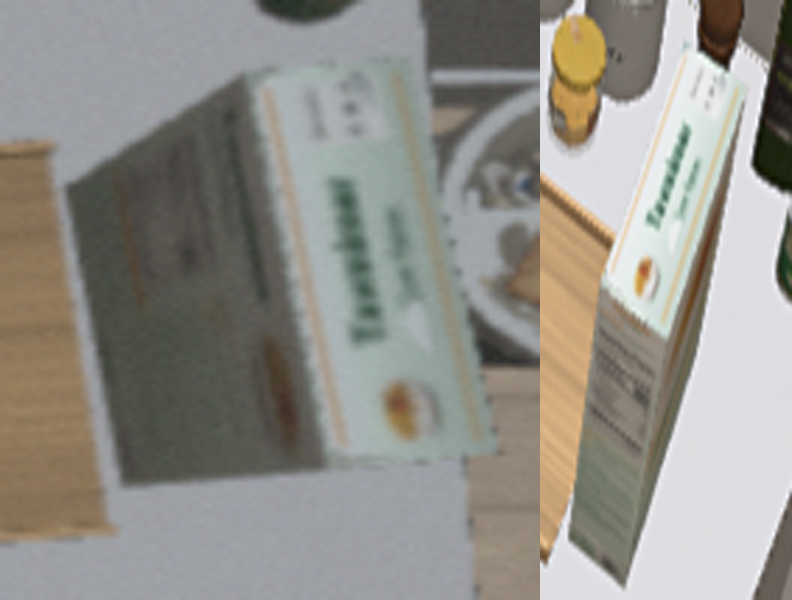

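The crop shows the carton's top face corners at crop pixels (245,73), (412,58), (497,452) and (325,468). The near foot edge runs from (68,187) to (122,485), with a narrow gap to the tray mouth.

Run:
```python
from h import *
f=lambda X,Y:(335+X/6-.5,135+Y/4.8-.5)
T=np.array([ray("top",f(*p),288) for p in[(245,73),(412,58),(497,452),(325,468)]]);B=np.array([ray("top",f(*p),0) for p in[(68,187),(122,485)]])
print(T,B,T.mean(0))
for e in(T[0]-T[3],T[1]-T[2],T[1]-T[0],T[2]-T[3],B[0]-B[1]):print(np.linalg.norm(e),e[:2],np.arctan2(e[1],e[0]))
C=np.array([[675.83,-224.92],[430.74,-243.97],[406.39,73.42],[649.67,94.09]])
mouth=(C[0]+C[1])/2;end=(C[2]+C[3])/2;d=end-mouth;L=np.linalg.norm(d);u=d/L
print("tray",L,u,np.arctan2(u[1],u[0]),C.mean(0),np.linalg.norm(C[0]-C[1]))
n=np.array([-u[1],u[0]])
for P in(T.mean(0)[:2],B.mean(0)[:2]):print("in tray frame",(P-C.mean(0))@u,(P-C.mean(0))@n)
ct=T.mean(0)[:2]
# behind-carton goal for TCP
s=robot.read_state();R=np.array(s['tool_rot'])
print(s['t'],np.linalg.norm(ct),"goal",ct-u*90, R.T@(np.r_[ct-u*90,255]-s['position']))
```

```text
[[ 652.79 -242.04  288.  ]
 [ 659.97 -308.59  288.  ]
 [ 465.74 -327.35  288.  ]
 [ 458.6  -261.13  288.  ]] [[ 653.44 -244.38    0.  ]
 [ 459.38 -262.94    0.  ]] [ 559.28 -284.78  288.  ]
195.1244660315716 [194.19  19.09] 0.09799200183594917
195.12646951504274 [194.22  18.76] 0.09626589322618849
66.93326615429464 [  7.17 -66.55] -1.4634079397390074
66.59645563315759 [  7.14 -66.21] -1.4633861364704284
194.93704070255583 [194.05  18.57] 0.0953916391891595
tray 319.200650101155 [-0.08  1.  ] 1.649998619912902 [540.66 -75.34] 245.82923056463406
in tray frame -210.25167237765274 -1.9910667223061114
in tray frame -179.00194363935844 -1.5948675245401018
0.1 627.6072043216792 goal [ 566.4 -374.5] [-654.91 -704.03   -9.34]
```

```bash
cat >> h.py <<'E'
def go(x,y,z,yaw=.085):
    from scipy.spatial.transform import Rotation as Ro
    s=robot.read_state();R=np.array(s['tool_rot']);c,k=np.cos(yaw),np.sin(yaw)
    G=np.array([[k,c,0],[-c,k,0],[0,0,-1.]])
    print("t",s['t'],"pos",s['position'],"F",s['force'],"shift",R.T@(np.array([x,y,z])-s['position']),"turn",Ro.from_matrix(R.T@G).as_rotvec())
E
python3 -m crank '[[[-0.2,-0.2,-0.16],[0,0,0.6],1],[[-0.2,-0.2,-0.16],[0,0,0.6],1],[[-0.2,-0.2,-0.16],[0,0,0.6],1],[[-0.2,-0.2,-0.16],[0,0,0.6],1],[[-0.2,-0.2,-0.16],[0,0,0.6],1],[[-0.2,-0.2,-0.16],[0,0,0.6],1],[[-0.2,-0.2,-0.16],[0,0,0.6],1],[[-0.2,-0.2,-0.16],[0,0,0.6],1]]'
python3 -c "from h import *;go(566,-376,400)"
```

```text
t: 0.77
position: [291.6, 244.3, 406.8]
tool_rot: [[-0.608, 0.794, 0.001], [0.794, 0.608, 0.0], [-0.0, 0.001, -1.0]]
force: [0.5, 1.4, 0.8]
opening: 85.3
grip_force: 0.0Traceback (most recent call last):
  File "<string>", line 1, in <module>
    from h import *;go(566,-376,400)
                    ~~^^^^^^^^^^^^^^
  File "h.py", line 11, in go
    print("t",s['t'],"pos",s['position'],"F",s['force'],"shift",R.T@(np.array([x,y,z])-s['position']),"turn",Ro.from_matrix(R.T@G).as_rotvec())
                                                                                                             ~~~~~~~~~~~~~~^^^^^^^
  File "scipy/spatial/transform/_rotation.pyx", line 1143, in scipy.spatial.transform._rotation.Rotation.from_matrix
ValueError: Non-positive determinant (left-handed or null coordinate frame) in rotation matrix 0: [[-0.84 -0.54  0.  ]
 [-0.54  0.84 -0.  ]
 [-0.    0.    1.  ]].
```

```bash
sed -i 's/\[\[k,c,0\],\[-c,k,0\]/[[-k,c,0],[c,k,0]/' h.py; python3 -c "from h import *;go(566,-376,400)"
```

```text
t 0.7667 pos [291.58 244.34 406.77] F [0.45 1.35 0.84] shift [-659.32 -159.46    6.86] turn [0.   0.   0.57]
```

```bash
python3 -m crank '[[[-0.659,-0.159,0.005],[0,0,0.57],1],[[-0.659,-0.159,0.005],[0,0,0.57],1],[[-0.659,-0.159,0.005],[0,0,0.57],1],[[-0.659,-0.159,0.005],[0,0,0.57],1],[[-0.659,-0.159,0.005],[0,0,0.57],1],[[-0.659,-0.159,0.005],[0,0,0.57],1],[[-0.659,-0.159,0.005],[0,0,0.57],1],[[-0.659,-0.159,0.005],[0,0,0.57],1]]'
python3 -c "from h import *;go(566,-376,400)"
```

```text
t: 1.43
position: [426.5, -60.5, 402.8]
tool_rot: [[-0.083, 0.997, 0.0], [0.997, 0.083, 0.0], [0.0, 0.0, -1.0]]
force: [1.1, 1.1, 0.5]
opening: 85.0
grip_force: 0.0
t 1.4333 pos [426.49 -60.49 402.79] F [1.11 1.09 0.49] shift [-326.05  112.69    2.79] turn [ 0. -0. -0.]
```

```bash
python3 -m crank '[[[-0.326,0.113,0.003],[0,0,0],1],[[-0.326,0.113,0.003],[0,0,0],1],[[-0.326,0.113,0.003],[0,0,0],1],[[-0.326,0.113,0.003],[0,0,0],1],[[-0.326,0.113,0.003],[0,0,0],1],[[-0.326,0.113,0.003],[0,0,0],1],[[-0.326,0.113,0.003],[0,0,0],1],[[-0.326,0.113,0.003],[0,0,0],1]]'
python3 -c "from h import *;go(566,-376,255)"
```

```text
t: 2.1
position: [561.7, -364.8, 399.6]
tool_rot: [[-0.084, 0.996, -0.0], [0.996, 0.084, 0.0], [0.0, -0.0, -1.0]]
force: [2.1, -0.1, 1.2]
opening: 85.1
grip_force: 0.0
t 2.1 pos [ 561.73 -364.83  399.6 ] F [ 2.14 -0.14  1.22] shift [-11.5    3.34 144.59] turn [-0. -0. -0.]
```

```bash
python3 -m crank '[[[-0.012,0.003,0],[0,0,0],1],[[-0.012,0.003,0.035],[0,0,0],1],[[-0.012,0.003,0.07],[0,0,0],1],[[-0.012,0.003,0.105],[0,0,0],1],[[-0.012,0.003,0.13],[0,0,0],1],[[-0.012,0.003,0.145],[0,0,0],1],[[-0.012,0.003,0.145],[0,0,0],1],[[-0.012,0.003,0.145],[0,0,0],1]]'
python3 - <<'E'
from h import *
go(566,-376,255)
cv2.imwrite("pics/t1.png",cv2.resize(robot.read_camera("top")[100:300,220:500],None,fx=2.5,fy=2.5))
E
```

```text
t: 2.77
position: [565.2, -374.4, 254.4]
tool_rot: [[-0.084, 0.996, -0.002], [0.996, 0.084, 0.001], [0.001, -0.002, -1.0]]
force: [0.6, 0.6, 0.3]
opening: 85.4
grip_force: 0.0
t 2.7667 pos [ 565.16 -374.37  254.42] F [0.58 0.62 0.29] shift [-1.69  0.7  -0.59] turn [-0. -0. -0.]
```

View pics/t1.png

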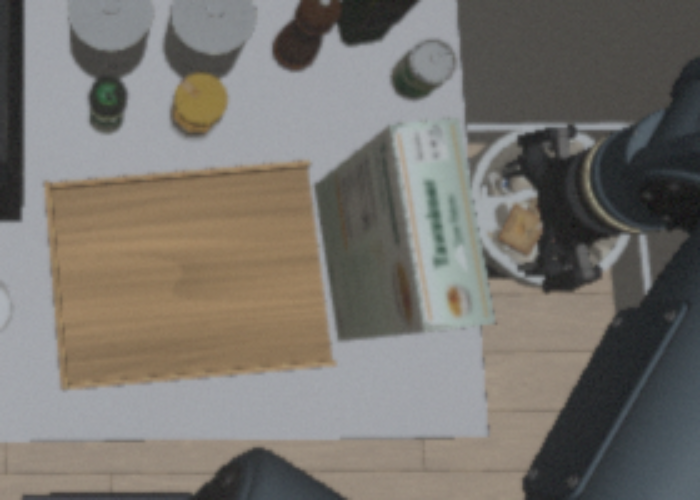

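The arm is behind the carton, fingers spread across its back face and well centred on it. Now the push.

```bash
python3 -m crank '[[[0.025,0,0],[0,0,0],1],[[0.04,0,0],[0,0,0],1],[[0.05,0,0],[0,0,0],1],[[0.06,0,0],[0,0,0],1],[[0.07,0,0],[0,0,0],1],[[0.08,0,0],[0,0,0],1],[[0.09,0,0],[0,0,0],1],[[0.1,0,0],[0,0,0],1]]'
```

```text
t: 3.48
position: [557.1, -274.2, 255.1]
tool_rot: [[-0.084, 0.996, 0.0], [0.996, 0.084, -0.0], [-0.0, 0.0, -1.0]]
force: [0.3, 0.2, -0.9]
opening: 85.6
grip_force: 0.0
```

```bash
python3 -m crank '[[[0.008,0,0],[0,0,0],1],[[0.016,0,0],[0,0,0],1],[[0.022,0,0],[0,0,0],1],[[0.022,0,0],[0,0,0],1],[[0.022,0,0],[0,0,0],1]]'
python3 - <<'E'
from h import *
cv2.imwrite("pics/t2.png",cv2.resize(np.hstack([robot.read_camera("top")[100:300,220:460],robot.read_camera("scene")[150:350,200:440]]),None,fx=1.6,fy=1.6))
E
```

```text
t: 3.9
position: [555.4, -252.8, 255.1]
tool_rot: [[-0.084, 0.996, 0.0], [0.996, 0.084, -0.0], [-0.0, 0.0, -1.0]]
force: [-0.0, -0.7, 0.5]
opening: 85.6
grip_force: 0.0
```

View pics/t2.png

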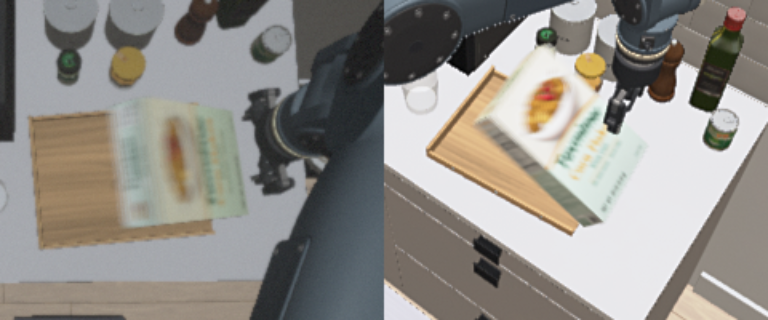

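The carton is mid-fall into the tray, well centred and clear of the fingers. I back off while it settles.

```bash
python3 -m crank '[[[-0.04,0,0],[0,0,0],1],[[-0.08,0,0],[0,0,0],1],[[-0.115,0,0],[0,0,0],1],[[-0.115,0,0],[0,0,0],1],[[-0.115,0,0],[0,0,0],1],[[-0.115,0,0],[0,0,0],1],[[-0.115,0,0],[0,0,0],1],[[-0.115,0,0],[0,0,0],1]]'
python3 - <<'E'
from h import *
cv2.imwrite("pics/t3.png",cv2.resize(robot.read_camera("top")[140:280,220:420],None,fx=4,fy=4,interpolation=cv2.INTER_CUBIC))
E
```

```text
t: 4.67
position: [565.1, -366.6, 255.4]
tool_rot: [[-0.085, 0.996, 0.0], [0.996, 0.085, -0.0], [-0.0, 0.0, -1.0]]
force: [0.5, -0.5, -0.5]
opening: 85.4
grip_force: 0.0
```

View pics/t3.png

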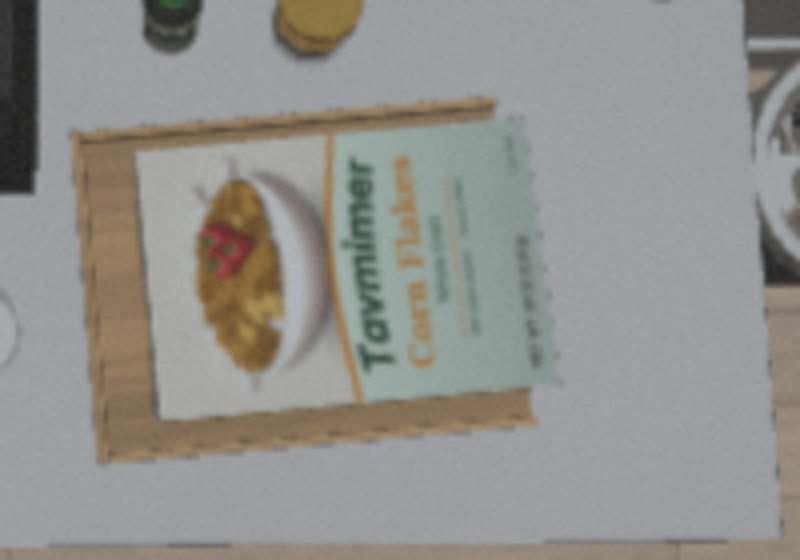

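The carton lies flat between the rails. Its upper face corners are at crop pixels (136,152), (524,117), (560,383) and (160,418), and the foot sticks out of the mouth.

Run:
```python
from h import *
f=lambda X,Y:(220+X/4-.4,140+Y/4-.4)
P=np.array([ray("top",f(*p),75)[:2] for p in[(136,152),(524,117),(560,383),(160,418)]]);print(P)
Q=np.array([ray("top",f(*p),z)[:2] for p,z in[((75,133),34),((100,462),34),((493,100),22),((535,424),22)]]);print(Q)
c=P.mean(0);a=(P[0]+P[3]-P[1]-P[2])/2;print("carton",c,np.linalg.norm(a),np.arctan2(a[1],a[0])-np.pi/2)
m=(Q[2]+Q[3])/2;e=(Q[0]+Q[1])/2;d=e-m;L=np.linalg.norm(d);u=d/L;n=np.array([-u[1],u[0]])
print("tray",L,np.arctan2(u[1],u[0])-np.pi/2,"rel",(c-(m+e)/2)@u,(c-(m+e)/2)@n)
foot=(P[1]+P[2])/2;go(*(foot-u*60),45,.083);print(foot,u, m+u*32)
```

```text
[[ 627.97   46.28]
 [ 652.17 -239.53]
 [ 457.68 -255.86]
 [ 434.89   30.6 ]]
[[ 650.84   92.55]
 [ 403.42   74.37]
 [ 677.06 -230.71]
 [ 428.91 -250.92]]
carton [ 543.18 -104.63] 287.0993552534454 0.0819399347634282
tray 325.3048434467497 0.07956610219060134 rel -26.118696678023337 -1.044184492463742
t 4.7167 pos [ 565.12 -366.63  255.45] F [-0.28 -0.71  0.03] shift [ 59.43  -0.45 210.44] turn [0. 0. 0.]
[ 554.93 -247.7 ] [-0.08  1.  ] [ 550.44 -208.91]
```

```bash
python3 -m crank '[[[0.02,0,0.035],[0,0,0],1],[[0.035,0,0.07],[0,0,0],1],[[0.035,0,0.105],[0,0,0],1],[[0.035,0,0.14],[0,0,0],1],[[0.035,0,0.175],[0,0,0],1],[[0.035,0,0.2],[0,0,0],1],[[0.035,0,0.215],[0,0,0],1],[[0.035,0,0.215],[0,0,0],1]]'
python3 -m crank '[[[0.025,0,0],[0,0,0],1],[[0.05,0,0],[0,0,0],1],[[0.06,0,0],[0,0,0],1],[[0.067,0,0],[0,0,0],1],[[0.073,0,0],[0,0,0],1],[[0.079,0,0],[0,0,0],1],[[0.085,0,0],[0,0,0],1],[[0.085,0,0],[0,0,0],1]]'
```

```text
t: 5.38
position: [560.2, -330.7, 36.6]
tool_rot: [[-0.085, 0.996, -0.005], [0.996, 0.085, 0.003], [0.003, -0.005, -1.0]]
force: [-0.1, 0.5, -0.0]
opening: 85.5
grip_force: 0.0
t: 6.05
position: [555.1, -247.7, 40.3]
tool_rot: [[-0.084, 0.996, 0.001], [0.996, 0.084, -0.0], [-0.0, 0.001, -1.0]]
force: [0.9, 0.0, -1.0]
opening: 85.4
grip_force: 0.0
```

```bash
python3 -m crank '[[[0.004,0,0],[0,0,0],1],[[0.008,0,0],[0,0,0],1],[[0.012,0,0],[0,0,0],1],[[0.016,0,0],[0,0,0],1]]';python3 -m crank '[[[0.002,0,0],[0,0,0],1],[[0.004,0,0],[0,0,0],1],[[0.006,0,0],[0,0,0],1]]'
python3 - <<'E'
from h import *
cv2.imwrite("pics/t4.png",cv2.resize(robot.read_camera("top")[140:280,220:420],None,fx=4,fy=4,interpolation=cv2.INTER_CUBIC))
E
```

```text
t: 6.38
position: [553.6, -232.1, 40.0]
tool_rot: [[-0.084, 0.997, 0.0], [0.997, 0.084, -0.0], [-0.0, 0.0, -1.0]]
force: [0.0, -2.1, 2.8]
opening: 85.5
grip_force: 1.4
t: 6.63
position: [553.0, -226.0, 39.9]
tool_rot: [[-0.084, 0.996, -0.0], [0.996, 0.084, -0.0], [-0.0, -0.0, -1.0]]
force: [0.1, -2.4, 2.2]
opening: 85.5
grip_force: 1.2
```

View pics/t4.png

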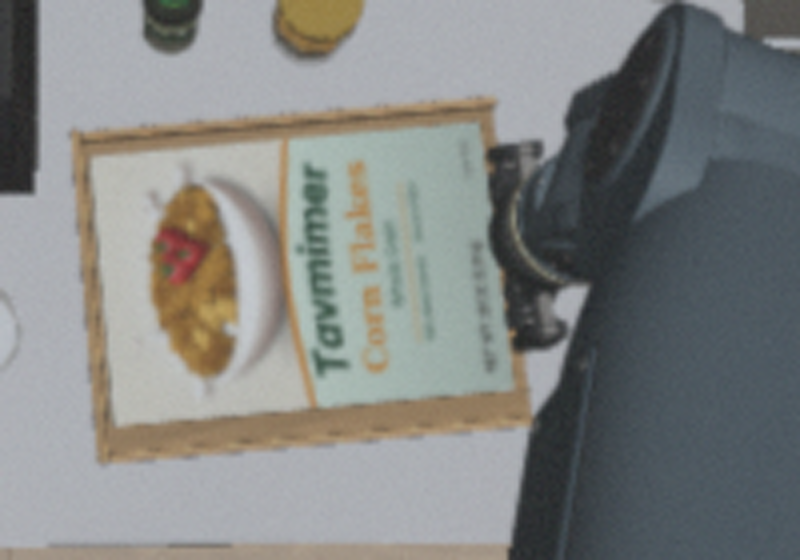

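The carton's top end is nearly at the stop, with a thin wood strip still showing at crop x≈90–95. I press on in small steps while watching the force.

```bash
python3 -m crank '[[[0.0015,0,0],[0,0,0],1],[[0.003,0,0],[0,0,0],1]]' | grep -E "pos|force:"; python3 -m crank '[[[0.0015,0,0],[0,0,0],1],[[0.003,0,0],[0,0,0],1]]'| grep -E "pos|force:"
```

```text
position: [552.7, -224.1, 40.0]
force: [-3.0, -13.9, 0.9]
grip_force: 6.4
position: [552.2, -223.9, 40.4]
force: [-6.2, -28.0, 3.7]
grip_force: 13.5
```

Force rises to 28 N without movement, so the carton is against the stop. I back off and check.

```bash
python3 -m crank '[[[-0.01,0,0],[0,0,0],1],[[-0.04,0,0],[0,0,0],1],[[-0.08,0,0],[0,0,0],1],[[-0.12,0,0],[0,0,0],1],[[-0.13,0,0],[0,0,0],1],[[-0.13,0,0],[0,0,0],1],[[-0.13,0,0],[0,0,0],1]]'|grep -E "pos|force:"
python3 - <<'E'
from h import *
s=robot.read_camera("scene")
cv2.imwrite("pics/t5.png",np.hstack([cv2.resize(robot.read_camera("top")[145:275,225:365],None,fx=4,fy=4,interpolation=cv2.INTER_CUBIC),cv2.resize(s[190:320,205:265],None,fx=4,fy=4)]))
E
```

```text
position: [562.8, -349.6, 39.2]
force: [-0.4, 0.9, -0.2]
grip_force: 0.0
```

View pics/t5.png

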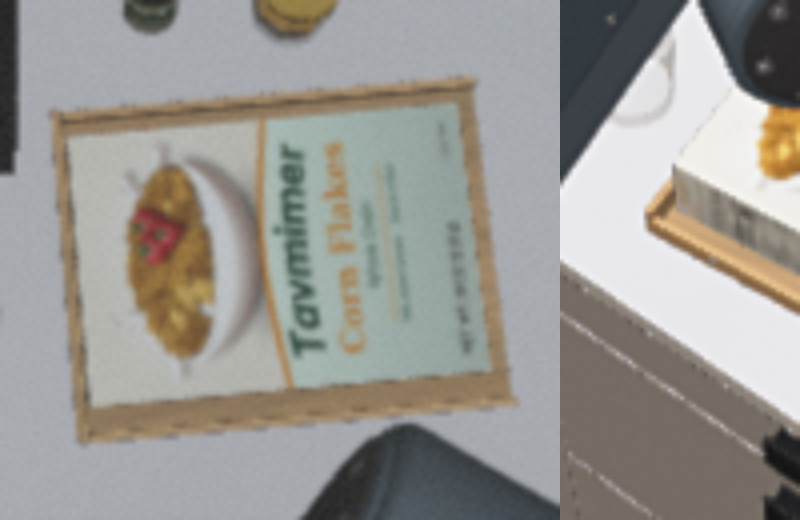

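The carton lies flat, square in the tray, with its top end touching the stop (edge at crop x≈68–92) and the arm clear.

```bash
python3 -c "from workcell import robot;print(robot.job_done())"
```

```text
the job is handed in; nothing more can be done
None
```

The carton was toppled into the tray and pushed home against the end stop, the arm was backed clear, and the job is handed in; the hand-in gave no verdict.

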